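# Cap an ink sample bottle and show its swatch to the inspection camera

### The job

The square sample bottle in the rack has its push-on cap standing proud: press the cap fully home while the bottle stands in the rack. Then lift that bottle out and hold it upright in the air in front of the inspection camera, with its swatch plate facing the lens squarely, centred on the lens and 120 mm away from it. Finish while holding it there, still; leave the other two bottles in the rack and do not push the camera.

Things in the scene. Friction and masses are not known exactly. Their poses are not given: they have to be found in the camera images.
- bottle: The only square bottle of three, white, loose, about 0.12 kg. Origin: centre of its underside, z up. 36 x 36 mm, straight sides to z = 76 mm, shoulder at 80 mm, black cap above. Grasp it by the flat +x and -x sides; the swatch plate is on the +y side. It stands in one of the rack's pockets, axes parallel to the rack's (1.5 mm play all round, so it may turn a few degrees).
- swatch (a point): Centre of the outer face of the swatch plate, a thin raised rectangle (26 mm wide, 30 mm high, pale face in a grey rim) on the bottle's +y side: at (0, 19.9, 50) mm in the bottle's frame, with the bottle's axes; the plate's outward normal is +y.
- cap (a joint): How far the square bottle's cap stands proud of its seat, m, along the bottle's z: 0 fully home, 0.005 to 0.008 at the start. A black ribbed cylinder, 24 mm across, 14 mm high, gripping the neck: it slides under about 7 N either way, stays where it is left and stops hard at home.
- cap_top (a point): Centre of the cap's flat top; 94 mm above the bottle's underside when the cap is home. Axes as the bottle's.
- rack: Wooden bottle rack, fixed to the table: a block 66 mm (x) by 236 mm (y) by 36 mm high, origin at the centre of its underside. Three square pockets, 39 mm wide and 28 mm deep (floor 8 mm above the underside), in a row at y = +75, 0 and -75 mm. Which bottle stands in which pocket varies.
- round_a: Taller of the two round white bottles in the rack, 36 mm across, 94 mm high with its cap; origin at the centre of its underside. To be left in its pocket.
- round_b: Shorter of the two round white bottles in the rack, 36 mm across, 76 mm high with its cap; origin at the centre of its underside. To be left in its pocket.
- camera: Stand of the inspection camera, fixed to the table: dark steel base plate 110 x 100 x 12 mm and an upright steel post 247 mm high, 35 mm behind (+x of) the origin. Origin on the table under the camera's head; its -x axis is the direction in which the camera looks, level.
- lens (a point): Centre of the camera's front glass (head about 50 mm square, lens barrel 38 mm across), 55 mm in front (-x) of the stand's origin and 150 to 200 mm above the table: the head is clamped on its post at a height that varies. Axes as camera: it looks along -x.
- view_point (a point): The empty point 120 mm straight in front of the lens (in its -x direction), level with it, where the centre of the swatch is to be. Axes as camera: +x points to the lens.
There are look-alikes about, which are no part of the job. Leave any green look-alike of the round_a alone.

How it is judged:
By the outcome, as a careful person would: the job done as asked, in the order asked, and still so for the second after the job is handed in, while the arm keeps its last pose, push and grip.
It also fails if it takes over 40 s, if anything falls off the work surface, if the arm or the gripper's body presses on something with over 40 N, if the wrist force passes 120 N, or if a joint passes its speed limit or range.

### The arm

A 6-joint arm with a two-finger parallel gripper is mounted at the origin on a cart in front of the work surface, level with it; the furniture and walls round the work are solid. World frame = base frame: x ahead of the robot, y to its left, z up, the work surface at z = 0. Lengths are in m, angles in degrees, forces in N, time in s.
With the tool pointing down it reaches from about 0.4 to 0.825 m from the base axis. Payload 7 kg.
Tool frame: the origin (TCP) lies at the very end of the fingers, on their centre line; the grasp point (between the pads) lies 19 mm behind it (ctrl.hold_point_z is the distance from the TCP to the grasp point, in m); z points along the fingers, y is the line along which they close (so a half turn about z gives the same grasp; the last joint's range is limited). The gripper opens to 88 mm and grips with 3 to 60 N. Pads are 19 mm wide; open, the fingers measure 130 mm over their backs; the gripper's body (78 mm by 193 mm) begins 47 mm behind the grasp point.
Start: joints at [91.106, 20.546, 0.682, 0, -70.136, -16.507], TCP at [0.179, 0.651, 0.195] pointing down, gripper open.
Joint ranges: [-176.03, 176.03], [-82.01, 121.73], [-58.28, 71.71], [-173.87, 95.51], [-174.79, -0.11], [-173.66, 173.66]. Speed limits (degrees/s): [136.94, 136.94, 172.46, 180, 180, 180].

### API

Orientations are given as [roll, pitch, yaw] about the fixed x, y, z axes, in that order (R = Rz(yaw) Ry(pitch) Rx(roll)).
In Python, from plant import sensors, viewer, workorder, ctrl gives the robot as it stands.
- The arm moves only by the shell command python3 -m pendant 'ROWS'. ROWS is JSON, a list of rows, each a list of 3 entries, a list of its own where there are three numbers: the opening, from -1 (shut) to 1 (fully open), so that 0 is half open, then the shift along the tool's x, y, z in m, then the turn, a rotation vector about the tool's x, y, z in degrees. A call has 1 to 10 rows; each row is the pose to reach, as a shift and turn from the pose commanded when the call began, along the tool's axes at that moment; what a row does not reach only later rows make up. A row lasts 1/12 s, in which the tool goes at most 41.7 mm and 7.16 degrees, less where a joint would pass 70% of its speed; a pose out of reach is approached as far as the arm can. A call with a gripper value outside its range is refused whole. The fingers move at their own pace and stop on an object; the grip force is fixed at half the most. Time passes only in rows, so rows that repeat a pose let the fingers close. It gives the time, the measured TCP pose, the force, the opening and the grip force at its end, in the units of the state.
- sensors.get_obs(): the state, without advancing time (a new reading comes with each control period).
- viewer.snapshot(name): name is "scene" or "top" or "wrist"; returns the picture (420x560x3 uint8, red, green, blue); there is no depth.
- viewer.camera_params(name): a dict with "fx", "fy", "cx", "cy" (pixels), "extrinsics" (4x4, takes a point from world to camera coordinates). Camera axes: x right, y up, looking along -z (the intrinsics and any distortion apply to the point x, -y, -z); pixel columns grow to the right and rows downward; lengths in m; the calibration is good to about 2 mm. A picture is of the moment at which its call begins: read the wrist's pose just before it. camera_params takes no time and is no camera call; for the wrist camera it gives the pose at the moment of the call.
- workorder.close_job(): hands the job in; it is judged then, once.
The state is a dict: "clock": time; "joint_pos": joint angles; "qvel": joint speeds; "tau": joint torques, N m; "tool_pos": TCP position; "orientation": TCP orientation; "force": force on the tool from outside, world axes, zero at the start; "moment": the same for the moment, N m; "opening": finger opening in m; "gripper_force": force on a finger pad.
Only numpy, scipy, OpenCV 4.12 (cv2) and the standard library are available. Lean on these libraries where they do the work, as an engineer would, in place of code of your own. Each camera call takes 0.05 s, during which the arm holds its last target. There are 200 camera calls.

## Working session

There is one attempt and no reset: what is moved stays moved. The work goes in short steps, Python scripts to look and compute and a shell command to move; the robot and the scene stay as the last step left them, time stands still between calls to the robot, and variables do not carry over. Pictures are saved under pics/ and viewed, at most 10 in all, crops included, and the job is handed in when it is done.

```bash
ls; mkdir -p pics
python3 - <<'E'
from plant import sensors, viewer, ctrl
import cv2, numpy as np, json
print(sensors.get_obs()); print(ctrl.hold_point_z)
for n in ("scene","top"):
    p=viewer.camera_params(n); print(n,{k:np.round(v,4).tolist() for k,v in p.items()})
    cv2.imwrite(f"pics/{n}0.png",viewer.snapshot(n)[:,:,::-1])
E
```

```text
pics
{'clock': 0.0, 'joint_pos': array([ 9.11050975e+01,  2.05909306e+01,  6.36122109e-01, -2.09788277e-02,
       -7.01365279e+01, -1.65084734e+01]), 'qvel': array([-0.0032471 , -0.04346542,  0.03337508, -0.01987185,  0.08569005,
        0.01477109]), 'tau': array([-1.44678230e-03, -5.82709587e+01,  2.93058479e+01,  6.99771255e+00,
        6.98751857e-03, -1.54856684e-04]), 'tool_pos': array([0.17915147, 0.65024486, 0.19434357]), 'orientation': array([ 1.79906824e+02, -7.04778760e-03, -1.54105141e+01]), 'force': array([-0.39980061, -0.10446034, -0.38431911]), 'moment': array([-0.00098375,  0.02223309, -0.07517276]), 'gripper_force': 0.0, 'opening': 0.08769474118638065}
0.0188
scene {'fx': 542.3092, 'fy': 542.3092, 'cx': 283.416, 'cy': 208.7876, 'extrinsics': [[0.5424, -0.8401, 0.0051, -0.2228], [0.5897, 0.385, 0.71, -0.4215], [-0.5984, -0.3821, 0.7042, -1.0836], [0.0, 0.0, 0.0, 1.0]]}
top {'fx': 385.9802, 'fy': 385.9802, 'cx': 277.9552, 'cy': 215.5764, 'extrinsics': [[0.0111, -0.9998, -0.018, 0.0572], [0.9961, 0.0095, 0.0872, -0.5245], [-0.087, -0.0189, 0.996, -0.8996], [0.0, 0.0, 0.0, 1.0]]}
```

View pics/scene0.png

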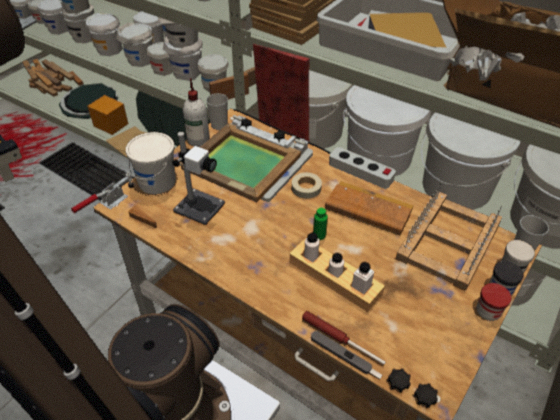

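View pics/top0.png

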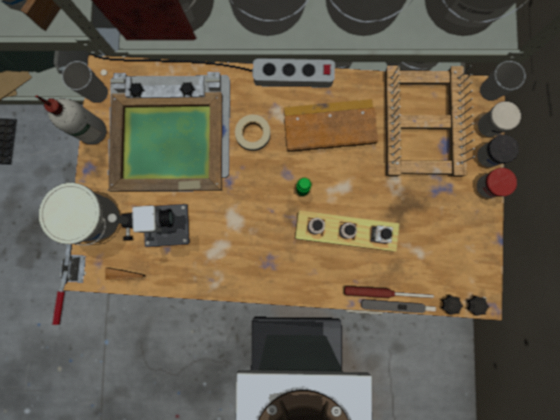

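The scene view shows the rack at (337,272), with its three white bottles at about (312,246), (337,264) and (364,276). A green bottle stands on the table at (320,223). The inspection camera's head is at (197,160) and its lens at (210,163). In the top view the rack is at (347,231) with its bottles at (316,226), (348,230) and (383,234); the camera head is at (145,218), looking right.

Candidates for the square bottle are the three in the rack, at scene (312,246), (337,264) and (364,276). The green look-alike at (320,223) is excluded. I'll check in a close crop.

Run:
```python
import cv2, numpy as np
s=cv2.imread("pics/scene0.png"); t=cv2.imread("pics/top0.png")
def c(im,x,y,w,h,k=5):
    return cv2.resize(im[y:y+h,x:x+w],(400,300),interpolation=cv2.INTER_CUBIC)
m=np.vstack([np.hstack([c(s,284,225,108,81),c(t,290,195,116,87)]),np.hstack([c(s,160,130,80,60+30)[:,:],c(t,100,185,100,75)])])
# scene cam crop uses 80x90 -> stretched; redo w/ 4:3
m[300:,:400]=c(s,150,128,128,96)
cv2.imwrite("pics/m1.png",m)
```

```text
(no output)
```

View pics/m1.png

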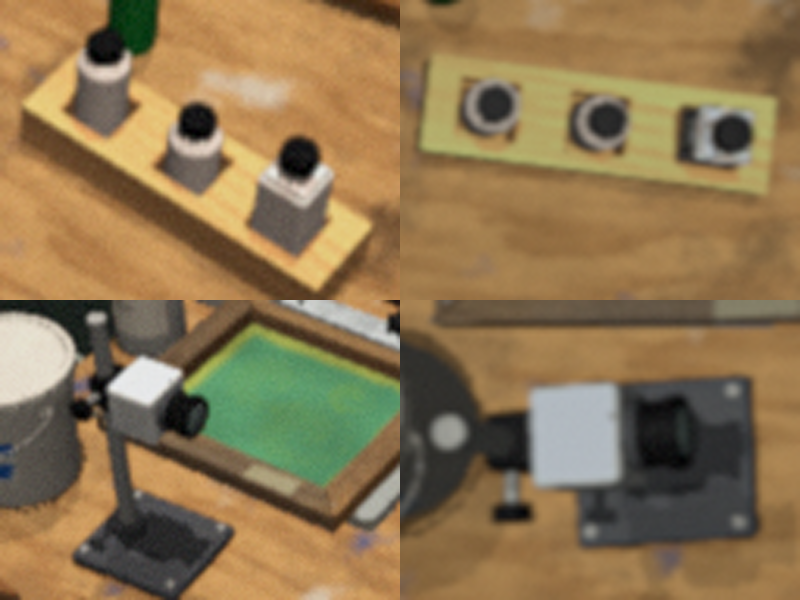

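The crop shows the square-shouldered bottle in the right-hand pocket: scene (364,276), top (383,234). The round ones are in the left and middle pockets. The lens barrel faces right in the top view, at (167,218).

```bash
cat > h.py <<'E'
import numpy as np, cv2
from plant import sensors, viewer
def ray(p,px):
    E=p["extrinsics"]; d=np.array([(px[0]-p["cx"])/p["fx"],-(px[1]-p["cy"])/p["fy"],-1.])
    R=E[:3,:3]; return -R.T@E[:3,3], R.T@d
def onz(p,px,z):
    o,d=ray(p,px); return o+d*(z-o[2])/d[2]
def proj(p,X):
    c=p["extrinsics"]@np.r_[X,1]; return np.array([p["cx"]-p["fx"]*c[0]/c[2],p["cy"]+p["fy"]*c[1]/c[2]])
def meet(a,b):  # triangulate rays
    A=0;B=0
    for o,d in (a,b):
        d=d/np.linalg.norm(d);M=np.eye(3)-np.outer(d,d);A=A+M;B=B+M@o
    return np.linalg.solve(A,B)
E
python3 - <<'E'
from h import *
np.set_printoptions(precision=4,suppress=True)
t=viewer.camera_params("top");s=viewer.camera_params("scene");w=viewer.camera_params("wrist")
C=[onz(t,q,.036) for q in [(298.7,211),(399.3,223.4),(397.3,251),(295.8,239.1)]]
for c in C: print(c)
print("ctr",np.mean(C,0),[np.degrees(np.arctan2(*(C[i]-C[j])[[1,0]])) for i,j in((0,1),(3,2),(0,3),(1,2))])
T=lambda x,y:(290+(x-400)*.29,195+y*.29); S=lambda x,y:(284+x*.27,225+y*.27)
for a,b in (((492,103),(103,45)),((607,122),(196,120)),((733,132),(298,156))):
    print("cap",meet(ray(t,T(*a)),ray(s,S(*b))))
T2=lambda x,y:(100+(x-400)*.25,185+(y-300)*.25); S2=lambda x,y:(150+x*.32,128+(y-300)*.32)
base=[onz(t,T2(*q),.012) for q in((755,378),(757,540),(580,546))]; print("base",*base)
print("lens",meet(ray(t,T2(686,434)),ray(s,S2(194,414))))
print("head top c",meet(ray(t,T2(575,434)),ray(s,S2(147,384))))
print("wrist",w); R=w["extrinsics"][:3,:3]; print("cam pos",-R.T@w["extrinsics"][:3,3],"view",-R[2],"right",R[0])
E
```

```text
[0.5341 0.0135 0.036 ]
[ 0.5071 -0.222   0.036 ]
[ 0.4427 -0.2163  0.036 ]
[0.4678 0.0199 0.036 ]
ctr [ 0.4879 -0.1012  0.036 ] [np.float64(83.46352119451643), np.float64(83.92373718808476), np.float64(-5.490495054632747), np.float64(-5.029435839117395)]
cap [ 0.4979 -0.0241  0.0971]
cap [ 0.4875 -0.0997  0.0812]
cap [ 0.4804 -0.1742  0.1026]
base [0.5499 0.2805 0.012 ] [0.4515 0.2762 0.012 ] [0.4467 0.3836 0.012 ]
lens [0.5013 0.2708 0.1863]
head top c [0.5012 0.3205 0.1956]
wrist {'fx': 307.5758663161765, 'fy': 307.5758663161765, 'cx': 275.76829423929746, 'cy': 206.9904017676063, 'extrinsics': array([[-0.2654, -0.9642,  0.0019,  0.6737],
       [ 0.9236, -0.2548, -0.2863,  0.0366],
       [ 0.2765, -0.0742,  0.9581, -0.3914],
       [ 0.    ,  0.    ,  0.    ,  1.    ]])}
cam pos [0.2532 0.6299 0.3842] view [-0.2765  0.0742 -0.9581] right [-0.2654 -0.9642  0.0019]
```

```bash
cat >> h.py <<'E'
from scipy.spatial.transform import Rotation as Ro
def need(pos,yaw):
    o=sensors.get_obs(); R=Ro.from_euler("xyz",o["orientation"],degrees=True); G=Ro.from_euler("xyz",[180,0,yaw],degrees=True)
    print("t",round(float(o["clock"]),2),"tcp",np.round(o["tool_pos"],4),np.round(o["orientation"],2),"j",np.round(o["joint_pos"],1),"F",np.round(o["force"],1))
    print("need shift",np.round(R.inv().apply(np.array(pos)-o["tool_pos"]),4),"turn",np.round((R.inv()*G).as_rotvec(degrees=True),2))
E
python3 -m pendant '[[1,[0,0,-0.1],[0,0,7]],[1,[0,0,-0.1],[0,0,14]],[1,[0.31,0.38,-0.1],[0,0,21]],[1,[0.31,0.38,-0.1],[0,0,28]],[1,[0.31,0.38,-0.1],[0,0,35]],[1,[0.31,0.38,-0.1],[0,0,42]],[1,[0.31,0.38,-0.1],[0,0,49]],[1,[0.31,0.38,-0.1],[0,0,56]],[1,[0.31,0.38,-0.1],[0,0,63]],[1,[0.31,0.38,-0.1],[0,0,70]]]'
python3 -c "
from h import *
need([.48,-.175,.17],-96)"
```

```text
clock: 0.93
tool_pos: [0.3139, 0.3438, 0.2898]
orientation: [180.0, 0.0, -85.7]
force: [2.2, 0.1, 0.3]
opening: 0.0877
gripper_force: 0.0
t 0.93 tcp [0.3139 0.3438 0.2898] [179.99   0.   -85.72] j [ 71.9  -2.7 -15.2  -0.  -77.5 -67.6] F [2.2 0.1 0.3]
need shift [ 0.5297 -0.1269  0.1198] turn [1.000e-02 0.000e+00 1.028e+01]
```

```bash
python3 -m pendant '[[-1,[0.53,-0.127,0],[0,0,7]],[-1,[0.53,-0.127,0],[0,0,10.3]],[-1,[0.53,-0.127,0],[0,0,10.3]],[-1,[0.53,-0.127,0],[0,0,10.3]],[-1,[0.53,-0.127,0],[0,0,10.3]],[-1,[0.53,-0.127,0],[0,0,10.3]],[-1,[0.53,-0.127,0],[0,0,10.3]],[-1,[0.53,-0.127,0],[0,0,10.3]],[-1,[0.53,-0.127,0],[0,0,10.3]],[-1,[0.53,-0.127,0],[0,0,10.3]]]'
python3 -c "
from h import *
need([.48,-.175,.17],-96)"
```

```text
clock: 1.77
tool_pos: [0.4429, -0.0523, 0.2901]
orientation: [-180.0, 0.0, -95.7]
force: [1.0, 1.8, 0.3]
opening: 0.0265
gripper_force: 0.0
t 1.77 tcp [ 0.4429 -0.0523  0.2901] [-1.7997e+02  3.0000e-02 -9.5690e+01] j [ 18.7  -4.8 -17.1  -0.  -77.7 -24.4] F [1.  1.8 0.3]
need shift [ 0.1184 -0.0491  0.12  ] turn [-0.03  0.03  0.31]
```

```bash
python3 -m pendant '[[-1,[0.118,-0.049,0.03],[0,0,0.3]],[-1,[0.118,-0.049,0.03],[0,0,0.3]],[-1,[0.118,-0.049,0.03],[0,0,0.3]],[-1,[0.118,-0.049,0.12],[0,0,0.3]],[-1,[0.118,-0.049,0.12],[0,0,0.3]],[-1,[0.118,-0.049,0.12],[0,0,0.3]],[-1,[0.118,-0.049,0.12],[0,0,0.3]],[-1,[0.118,-0.049,0.12],[0,0,0.3]]]'
python3 - <<'E'
from h import *
need([.48,-.175,.17],-96)
p=viewer.camera_params("wrist"); np.save("w1.npy",p,allow_pickle=True)
im=viewer.snapshot("wrist"); cv2.imwrite("pics/w1.png",im[:,:,::-1])
print(proj(p,np.array([.48,-.175,.108])))
E
```

```text
clock: 2.43
tool_pos: [0.4807, -0.1725, 0.1713]
orientation: [-180.0, -0.1, -95.9]
force: [1.4, 0.4, 0.9]
opening: 0.0004
gripper_force: 0.0
t 2.43 tcp [ 0.4807 -0.1725  0.1713] [-1.7998e+02 -5.0000e-02 -9.5950e+01] j [  2.4   6.  -21.8   0.1 -62.1  -8.3] F [1.4 0.4 0.9]
need shift [0.0026 0.0004 0.0013] turn [-0.02 -0.05  0.05]
[275.34812463 206.65674743]
```

View pics/w1.png

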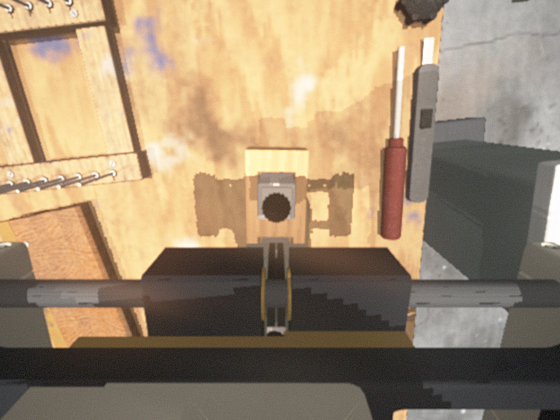

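The wrist view shows the square bottle at (276,200), its cap top at (277,207), and the rack end at (277,150). The closed fingers point down to (277,245). I'll zoom in to find the swatch side.

Run:
```python
import cv2,numpy as np
a=cv2.imread("pics/w1.png")[140:250,230:325]; t=cv2.imread("pics/top0.png")[215:255,360:410]
m=np.zeros((560,800,3),np.uint8)
a=cv2.resize(a,(475,550),interpolation=cv2.INTER_CUBIC); m[:550,:475]=a
t=cv2.resize(t,(320,256),interpolation=cv2.INTER_CUBIC); m[:256,478:798]=t
s=cv2.resize(cv2.imread("pics/scene0.png")[258:300,340:390],(320,269),interpolation=cv2.INTER_CUBIC); m[270:539,478:798]=s
cv2.imwrite("pics/m2.png",m)
```

```text
(no output)
```

View pics/m2.png

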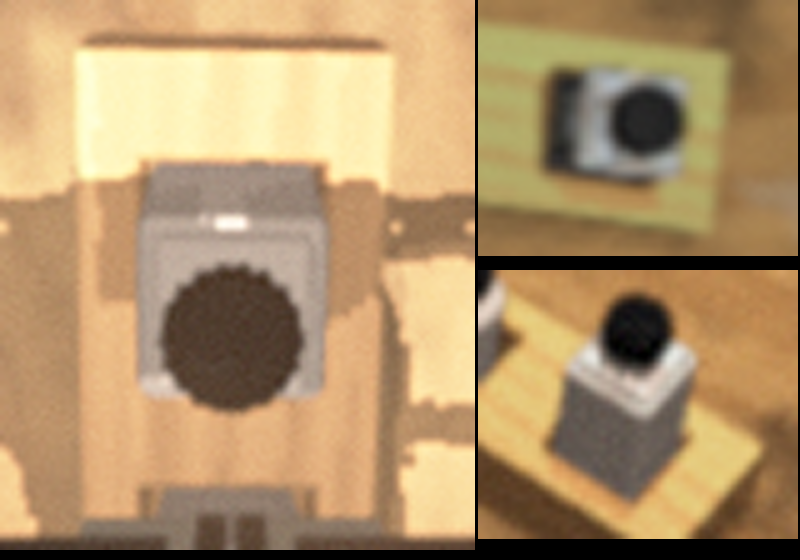

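The plain face is toward −y, and the top view shows the grey-rimmed plate on the +y (left) side. So the swatch already faces roughly towards the camera and no half turn is needed. Next I press the cap.

```bash
python3 - <<'E'
from h import *
p=np.load("w1.npy",allow_pickle=True).item(); print(onz(p,(276.2,207.4),.109)); need([.4795,-.1758,.113],-96)
E
python3 -m pendant '[[-1,[0.003,0.0,0.03],[0,0,0]],[-1,[0.003,0.0,0.05],[0,0,0]],[-1,[0.003,0,0.057],[0,0,0]],[-1,[0.003,0,0.057],[0,0,0]],[-1,[0.003,0,0.057],[0,0,0]]]'
```

```text
[ 0.47931207 -0.17455967  0.109     ]
t 2.48 tcp [ 0.4816 -0.1723  0.1723] [-1.7984e+02 -4.0000e-02 -9.5920e+01] j [  2.4   6.  -21.8   0.1 -62.1  -8.3] F [1.1 0.1 1.3]
need shift [0.0037 0.0019 0.0593] turn [-0.16 -0.03  0.08]
clock: 2.9
tool_pos: [0.4812, -0.1752, 0.1149]
orientation: [-179.9, -0.0, -95.9]
force: [0.9, -0.3, 0.0]
opening: 0.0005
gripper_force: 0.0
```

```bash
python3 -m pendant '[[-1,[0,0,0.001],[0,0,0]],[-1,[0,0,0.002],[0,0,0]],[-1,[0,0,0.003],[0,0,0]],[-1,[0,0,0.004],[0,0,0]],[-1,[0,0,0.005],[0,0,0]],[-1,[0,0,0.005],[0,0,0]]]'
```

```text
clock: 3.4
tool_pos: [0.4797, -0.1755, 0.1078]
orientation: [180.0, -0.0, -96.0]
force: [-0.4, 0.5, -0.2]
opening: 0.0004
gripper_force: 0.0
```

```bash
for i in 1; do python3 -m pendant '[[-1,[0,0,0.0005],[0,0,0]],[-1,[0,0,0.001],[0,0,0]],[-1,[0,0,0.0015],[0,0,0]],[-1,[0,0,0.002],[0,0,0]],[-1,[0,0,0.002],[0,0,0]]]'; done; python3 -m pendant '[[-1,[0,0,0.0005],[0,0,0]],[-1,[0,0,0.001],[0,0,0]],[-1,[0,0,0.0015],[0,0,0]],[-1,[0,0,0.002],[0,0,0]],[-1,[0,0,0.002],[0,0,0]]]'
```

```text
clock: 3.82
tool_pos: [0.4797, -0.1754, 0.1058]
orientation: [180.0, -0.0, -96.0]
force: [-0.7, 1.3, -0.5]
opening: 0.0003
gripper_force: 0.0
clock: 4.23
tool_pos: [0.4797, -0.1754, 0.1038]
orientation: [180.0, -0.0, -96.0]
force: [-1.3, 0.1, -0.1]
opening: 0.0007
gripper_force: 0.0
```

```bash
python3 -m pendant '[[-1,[0,0,0.0005],[0,0,0]],[-1,[0,0,0.001],[0,0,0]],[-1,[0,0,0.001],[0,0,0]],[-1,[0,0,0.001],[0,0,0]]]'
python3 - <<'E'
from h import *
p=viewer.camera_params("wrist")
im=viewer.snapshot("wrist"); s=viewer.snapshot("scene")
a=cv2.resize(im[130:270,210:345],(540,560),interpolation=cv2.INTER_CUBIC); b=cv2.resize(s[240:305,340:397],(256,292),interpolation=cv2.INTER_CUBIC)
m=np.zeros((560,800,3),np.uint8); m[:,:540]=a; m[:292,542:798]=b
cv2.imwrite("pics/m3.png",m[:,:,::-1])
o=sensors.get_obs(); print(o["force"],o["tool_pos"],proj(p,o["tool_pos"]))
E
```

```text
clock: 4.57
tool_pos: [0.4797, -0.1754, 0.1028]
orientation: [180.0, -0.0, -96.0]
force: [0.2, 1.3, -0.5]
opening: 0.0004
gripper_force: 0.0
[ 0.31083613 -1.18598859  0.27719634] [ 0.47973871 -0.17542211  0.10290722] [274.53815588 237.4824514 ]
```

View pics/m3.png

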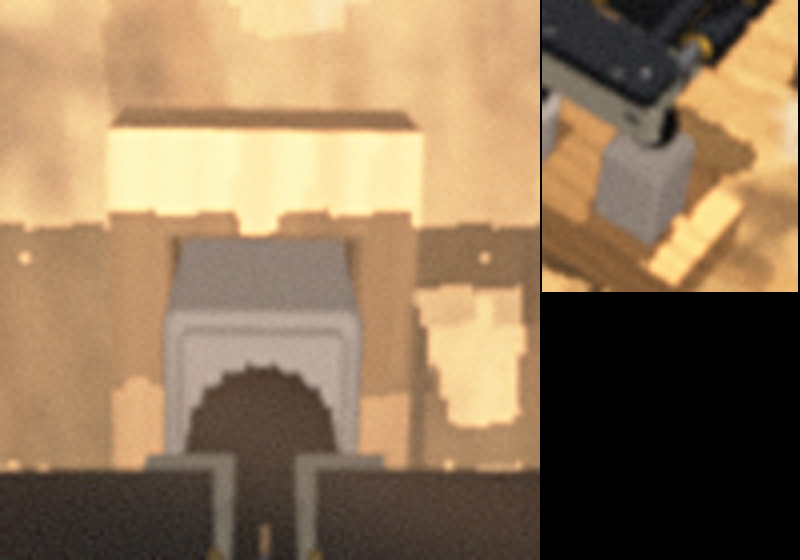

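The view shows the cap centred under the fingertips at about crop (260,440), with no visible gap. The cap has probably been sliding down already, with the force relaxing at each stop. I'll continue in small steps and read the force while moving.

```bash
python3 -m pendant '[[-1,[0,0,0.001],[0,0,0]]]'; python3 -m pendant '[[-1,[0,0,0.001],[0,0,0]]]';python3 -m pendant '[[-1,[0,0,0.001],[0,0,0]]]'
```

```text
clock: 4.75
tool_pos: [0.4799, -0.1755, 0.1021]
orientation: [-180.0, -0.0, -96.0]
force: [-0.5, 0.9, 0.1]
opening: 0.0003
gripper_force: 0.0
clock: 4.83
tool_pos: [0.4798, -0.1754, 0.1009]
orientation: [-180.0, 0.0, -96.0]
force: [-0.1, 0.2, 0.6]
opening: 0.0004
gripper_force: 0.0
clock: 4.92
tool_pos: [0.4797, -0.1754, 0.0998]
orientation: [180.0, 0.0, -96.0]
force: [-0.2, -0.3, 0.5]
opening: 0.0004
gripper_force: 0.0
```

Run:
```python
from h import *
np.set_printoptions(precision=4,suppress=True)
t=viewer.camera_params("top");s=viewer.camera_params("scene");w=np.load("w1.npy",allow_pickle=True).item();w2=viewer.camera_params("wrist")
T=(290+333*.29,195+132*.29);S=(284+298*.27,225+156*.27)
r=dict(t=ray(t,T),s=ray(s,S),w=ray(w,(276.2,207.4)))
for a,b in("ts","tw","sw"):
    X=meet(r[a],r[b]);print(a,b,X,proj(t,X)-T,proj(s,X)-S,proj(w,X)-(276.2,207.4))
# wrist rack end top edge (-y end) crops m2: corners (78,50),(392,50)/5
A=onz(w,(230+78/5,140+50/5),.036);B=onz(w,(230+392/5,150),.036);print("rack end",A,B,np.linalg.norm(A-B))
im=viewer.snapshot("wrist");cv2.imwrite("pics/w4full.png",im[:,:,::-1])
a=cv2.resize(im[190:290,210:345],(756,560),interpolation=cv2.INTER_CUBIC);g=np.clip(255*(a/255.)**.5,0,255).astype(np.uint8)
cv2.imwrite("pics/w4.png",g[:,:,::-1]);print(proj(w2,sensors.get_obs()["tool_pos"]))
```

```text
t s [ 0.4804 -0.1742  0.1026] [-0.2072  0.1396] [ 0.2313 -0.0426] [-1.2231 -1.5293]
t w [ 0.48   -0.1737  0.1061] [0.0083 0.2728] [ 0.1319 -0.9973] [-0.6732  0.0916]
s w [ 0.4795 -0.1735  0.1035] [-0.4131  0.5662] [-0.1896 -0.141 ] [-0.0437 -0.6026]
rack end [ 0.5068 -0.2184  0.036 ] [ 0.4415 -0.2117  0.036 ] 0.0656259987299727
[274.8062 237.3475]
```

View pics/w4.png

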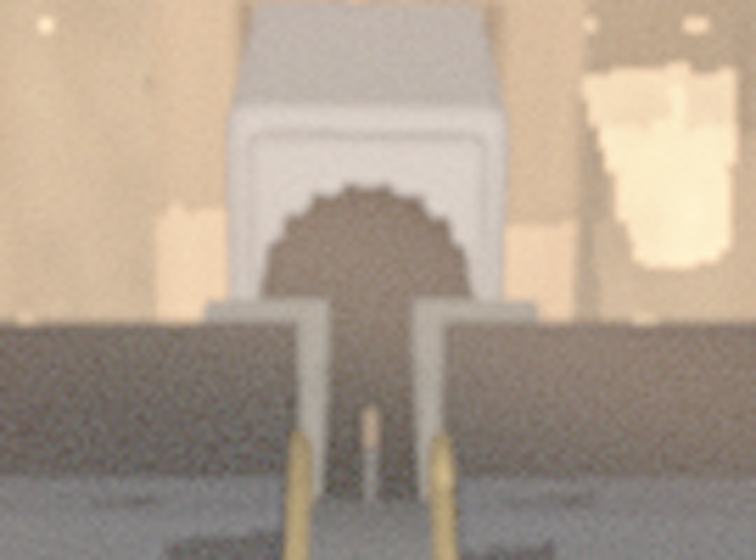

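```bash
for i in 1; do python3 -m pendant '[[-1,[0,0,0.001],[0,0,0]],[-1,[0,0,0.001],[0,0,0]]]' | egrep 'tool_pos|force:'; done;  python3 -m pendant '[[-1,[0,0,0.001],[0,0,0]],[-1,[0,0,0.001],[0,0,0]]]' | egrep 'tool_pos|force:'; python3 -c "
from plant import sensors as s
o=s.get_obs();print(o['tau'],o['joint_pos'])"
```

```text
tool_pos: [0.4796, -0.1754, 0.0987]
force: [0.1, -1.0, -0.0]
gripper_force: 0.0
tool_pos: [0.4797, -0.1754, 0.0978]
force: [-0.3, 0.4, 1.1]
gripper_force: 0.0
[ 1.09839253e-02 -3.93740344e+01  2.47695315e+01  5.92451513e+00
  6.67301333e-02  4.83440999e-04] [ 1.96786952e+00  1.02256211e+01 -2.75090634e+01 -4.03026599e-03
 -5.22750150e+01 -7.96927763e+00]
```

Run:
```python
from h import *
np.set_printoptions(precision=4,suppress=True)
w=np.load("w1.npy",allow_pickle=True).item();p=viewer.camera_params("wrist");im=viewer.snapshot("wrist");cv2.imwrite("pics/w5full.png",im[:,:,::-1])
w1=cv2.imread("pics/w1.png")[:,:,1];g=im[:,:,1]
print("w1 col",*[f"{r}:{int(w1[r,270:281].mean())}" for r in range(168,216)])
print("now col",*[f"{r}:{int(g[r,270:281].mean())}" for r in range(180,250)])
u=np.array([np.cos(np.radians(-6)),np.sin(np.radians(-6)),0]);v=np.array([-u[1],u[0],0]);b=np.array([.4797,-.1745,.008])
for n,q in(("w1",w),("now",p)):
    P=lambda y,z:round(proj(q,b+v*y+np.array([0,0,z]))[1],1)
    print(n,"rack-level",P(-.018,.028),"shoulder76",P(-.018,.076),"80",P(-.016,.08),"cap rim by z_c",[(z,P(-.012,z)) for z in(.086,.09,.094,.098,.102)])
```

```text
w1 col 168:240 169:241 170:238 171:216 172:166 173:141 174:142 175:143 176:143 177:144 178:142 179:141 180:140 181:140 182:155 183:198 184:220 185:208 186:167 187:154 188:165 189:173 190:175 191:175 192:154 193:117 194:77 195:58 196:58 197:60 198:59 199:61 200:60 201:60 202:61 203:59 204:58 205:60 206:60 207:60 208:60 209:60 210:60 211:59 212:63 213:65 214:63 215:64
now col 180:239 181:238 182:239 183:239 184:235 185:230 186:227 187:218 188:195 189:170 190:133 191:124 192:128 193:127 194:128 195:128 196:127 197:128 198:128 199:128 200:128 201:128 202:128 203:129 204:128 205:128 206:129 207:128 208:130 209:139 210:156 211:166 212:169 213:162 214:147 215:144 216:158 217:167 218:169 219:169 220:172 221:170 222:168 223:149 224:112 225:78 226:65 227:65 228:65 229:68 230:69 231:69 232:69 233:67 234:70 235:69 236:70 237:69 238:70 239:69 240:67 241:69 242:67 243:66 244:65 245:65 246:63 247:65 248:62 249:62
w1 rack-level 171.7 shoulder76 180.9 80 184.0 cap rim by z_c [(0.086, np.float64(189.8)), (0.09, np.float64(190.8)), (0.094, np.float64(191.9)), (0.098, np.float64(193.0)), (0.102, np.float64(194.2))]
now rack-level 190.5 shoulder76 206.9 80 211.4 cap rim by z_c [(0.086, np.float64(219.8)), (0.09, np.float64(221.8)), (0.094, np.float64(223.9)), (0.098, np.float64(226.0)), (0.102, np.float64(228.3))]
```

```bash
cat > o.py <<'E'
from plant import sensors as s
o=s.get_obs();print(round(float(o['clock']),2),o['tool_pos'].round(4),o['force'].round(1),o['tau'].round(2)[:5],round(float(o['opening']),4))
E
python3 o.py; python3 -m pendant '[[-1,[0,0,0.001],[0,0,0]],[-1,[0,0,0.001],[0,0,0]]]' >/dev/null; python3 o.py;  python3 -m pendant '[[-1,[0,0,0.001],[0,0,0]],[-1,[0,0,0.001],[0,0,0]]]' >/dev/null; python3 o.py
```

```text
5.35 [ 0.4797 -0.1754  0.0978] [-0.3  0.3  0.1] [  0.   -39.25  24.65   5.88   0.05] 0.0008
5.52 [ 0.4797 -0.1754  0.0968] [-0.  -0.7  0.2] [ 1.000e-02 -3.944e+01  2.474e+01  5.920e+00  7.000e-02] 0.0005
5.68 [ 0.4796 -0.1754  0.0957] [0.4 0.3 0.2] [ 1.000e-02 -3.949e+01  2.469e+01  5.900e+00  7.000e-02] 0.0003
```

Run:
```python
from h import *
s=viewer.snapshot("scene");im=viewer.snapshot("wrist")
f=lambda a:np.clip(255*(a/255.)**.6,0,255).astype(np.uint8)
a=cv2.resize(f(s[235:305,335:405]),(560,560),interpolation=cv2.INTER_CUBIC);b=cv2.resize(f(im[185:275,255:295]),(240,540),interpolation=cv2.INTER_CUBIC)
m=np.zeros((560,800,3),np.uint8);m[:,:560]=a;m[:540,560:]=b;cv2.imwrite("pics/m6.png",m[:,:,::-1]);cv2.imwrite("pics/s6.png",s[:,:,::-1])
p=viewer.camera_params("scene");o=sensors.get_obs()["tool_pos"];q=proj(p,o);print(q,(q-[335,235])*8, "axis +-12mm tool x",[(proj(p,o+np.array([-.1*d,-.99*d,0]))-[335,235])*8 for d in(-.0095,.0095)])
b=np.array([.4797,-.1745,0]);print([(proj(p,b+[0,0,z])-[335,235])*8 for z in(.036,.088,.102)])
```

```text
[364.72059132 269.40789768] [237.76473059 275.26318147] axis +-12mm tool x [array([209.74546087, 259.00822567]), array([265.9733466 , 291.62798367])]
[array([212.46769901, 402.04839621]), array([231.82187965, 291.12003629]), array([237.22918459, 260.12810336])]
```

View pics/m6.png

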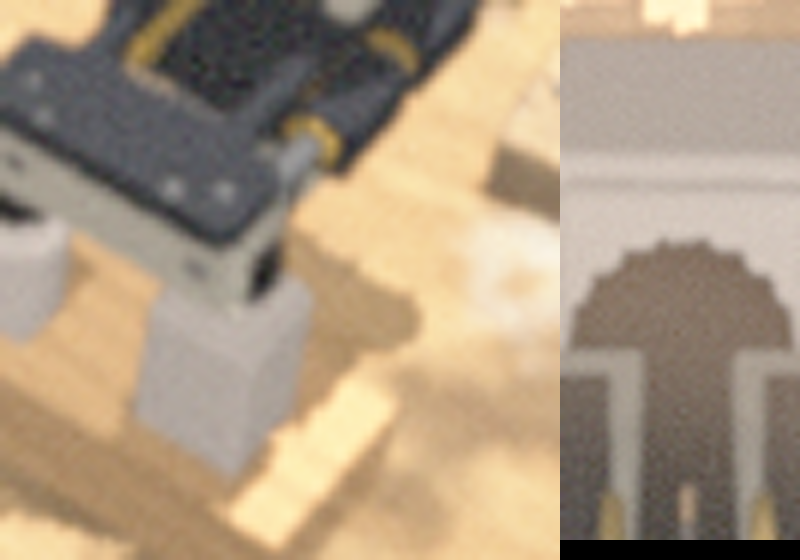

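Run:
```python
from h import *
np.set_printoptions(precision=1,suppress=True)
p=viewer.camera_params("wrist");o=sensors.get_obs();R=Ro.from_euler("xyz",o["orientation"],degrees=True)
f=lambda x,y,z:proj(p,o["tool_pos"]+R.apply([x/1e3,y/1e3,z/1e3]))
for z in(0,-20,-40,-66):print(z,"front",f(9.5,-5,z),f(9.5,21,z),"mid",f(0,0,z),"back",f(-9.5,21,z))
print("body",f(39,-96,-66),f(39,96,-66),f(-39,-96,-66),f(-39,52,-66))
g=cv2.imread("pics/w5full.png")[:,:,1]
w=cv2.imread("pics/w1.png")[:,:,1]
for r in range(232,300,5):print(r,"w1",w[r,256:298:2],"now",g[r,256:298:2])
```

```text
0 front [267.  223.9] [306.7 223.9] mid [274.6 237.4] back [305.9 250.6]
-20 front [266.1 235.4] [310.  235.4] mid [274.5 250.1] back [309.  264.4]
-40 front [264.9 249.5] [314.  249.5] mid [274.4 265.7] back [312.7 281.4]
-66 front [263.  273.7] [320.9 273.7] mid [274.1 292.3] back [319.2 310.2]
body [ 46.2 210.9] [501.8 211. ] [ 79.8 361.7] [379.5 361.7]
232 w1 [180 176 171 161 168 174 177 174 170 166 166 174 181 177 174 167 163 169
 174 180 175] now [159 164  96  65  70  73  76  77  69  65  75  68  67  70  72  68  64 116
 168 164 149]
237 w1 [170 141 139 145 137 138 140 142 133 135 138 136 134 132 136 139 142 144
 145 168 174] now [136  71  70  70  69  72  74  75  72  72  71  68  70  71  70  67  64  66
  70 149 146]
242 w1 [171 123 130 125 123 125 123 110 110 115 118 108 110 110 124 120 121 124
 116 166 169] now [ 96  65  65  71  71  72  68  66  71  68  69  64  64  62  69  72  76  72
  67 122 143]
247 w1 [ 92  93  89  89 117 118 110  71  65  76 101  69  72  80 114 120 113  91
  94  96  93] now [ 86  83  86  88 110 114  95  62  69  57  71  70  68  67 106 116 112  86
  89  93  83]
2
[... 1148 characters left out ...]
  60  60  57  59  66  57  58  66  99  94
  61  69  63] now [ 62  67  57 100  84  57  61  55  57  59  55  55  53  54  55  59  99  90
  57  63  65]
287 w1 [ 45  46  57 108  91  66  70  66  68  76  63  70  70  66  72  68  98 101
  62  71  67] now [ 46  36  46 104  95  64  72  64  69  65  75  66  69  68  70  68  95  93
  66  64  70]
292 w1 [ 48  39  60 111  87  77  71  70  76  75  75  73  75  73  72  73  89 111
  45  40  41] now [ 43  46  54 116  93  70  69  70  74  73  74  73  70  75  72  71  95 114
  45  43  47]
297 w1 [ 50  52  55 111  84  67  68  72  73  71  64  73  68  71  78  76 101 118
  53  46  43] now [ 42  43  53 113  87  71  73  65  71  72  72  72  71  70  76  72  99 113
  48  51  40]
```

The wrist projection puts the fingertips at row 237, but they show at about row 244. So the real tips seem to sit higher than the reported TCP, which fits the lack of contact. I'll keep descending in 3 mm steps, stopping when I see the 7 N sliding force.

```bash
python3 -m pendant '[[-1,[0,0,0.0015],[0,0,0]],[-1,[0,0,0.003],[0,0,0]]]' >/dev/null; python3 o.py;  python3 -m pendant '[[-1,[0,0,0.0015],[0,0,0]],[-1,[0,0,0.003],[0,0,0]]]' >/dev/null; python3 o.py
```

```text
5.95 [ 0.4799 -0.1754  0.0929] [-0.1  0.3 -0.4] [  0.   -39.78  24.62   5.86  -0.06] 0.0007
6.12 [ 0.4797 -0.1754  0.0897] [-1.   0.1  0.4] [  0.   -39.88  24.4    5.8   -0.05] 0.0004
```

```bash
python3 -m pendant '[[-1,[0,0,0.0015],[0,0,0]],[-1,[0,0,0.003],[0,0,0]]]' >/dev/null; python3 o.py
```

```text
6.28 [ 0.4797 -0.1754  0.0867] [-0.1  1.2 -0.3] [ -0.   -39.99  24.23   5.76  -0.05] 0.0004
```

```bash
python3 -m pendant '[[-1,[0,0,0.0015],[0,0,0]],[-1,[0,0,0.003],[0,0,0]]]' >/dev/null; python3 o.py;  python3 -m pendant '[[-1,[0,0,0.0015],[0,0,0]],[-1,[0,0,0.003],[0,0,0]]]' >/dev/null; python3 o.py
```

```text
6.45 [ 0.4797 -0.1754  0.0837] [-0.2  0.  -0.6] [ -0.   -40.12  24.09   5.73  -0.05] 0.0005
6.62 [ 0.4797 -0.1754  0.0808] [ 0.1 -0.6  0.2] [ -0.   -40.27  23.94   5.69  -0.05] 0.0004
```

Run:
```python
from h import *
s=viewer.snapshot("scene");im=viewer.snapshot("wrist")
f=lambda a:np.clip(255*(a/255.)**.45,0,255).astype(np.uint8)
a=cv2.resize(f(im[190:310,200:350]),(750,600),interpolation=cv2.INTER_CUBIC)[:, 150:600]
b=cv2.resize(f(s[225:305,335:385]),(350,560),interpolation=cv2.INTER_CUBIC)
m=np.zeros((600,800,3),np.uint8);m[:,:450]=a;m[:560,450:]=b;cv2.imwrite("pics/m7.png",m[:,:,::-1])
```

```text
(no output)
```

View pics/m7.png

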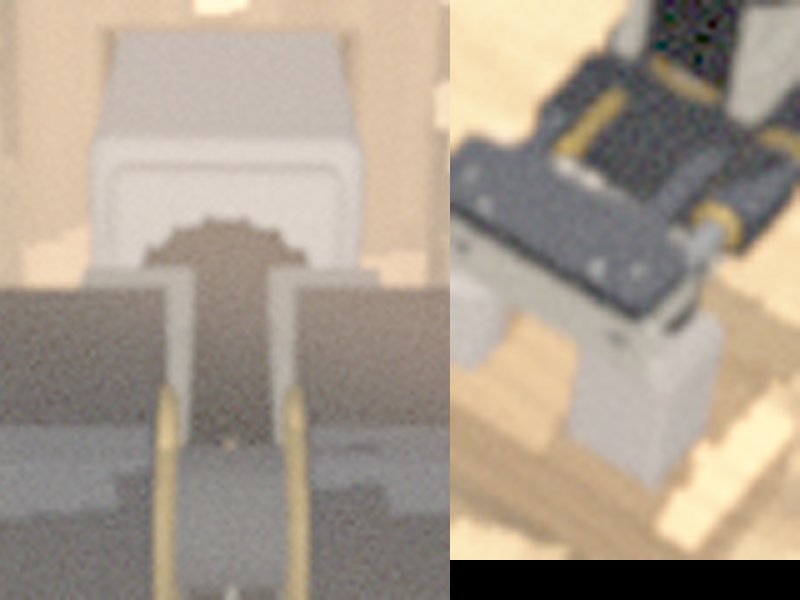

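The cap arc's centre is at crop (225,318), about 16 px below the projected TCP, and nothing touches it. The visible fingertips start about 30 mm above the reported TCP, so contact is still several mm away. I'll continue.

```bash
python3 -m pendant '[[-1,[0,0,0.0015],[0,0,0]],[-1,[0,0,0.003],[0,0,0]]]' >/dev/null; python3 o.py;  python3 -m pendant '[[-1,[0,0,0.0015],[0,0,0]],[-1,[0,0,0.003],[0,0,0]]]' >/dev/null; python3 o.py
```

```text
6.88 [ 0.4798 -0.1754  0.0779] [ 0.1 -0.1 -1.2] [ -0.   -40.46  23.86   5.68  -0.06] 0.0005
7.05 [ 0.4803 -0.1756  0.0754] [-1.2  1.2  7.9] [ -0.06 -37.08  21.88   4.88   0.46] 0.0004
```

Contact: 7.9 N, which is the cap's sliding friction. Now I press in fine steps.

```bash
python3 -m pendant '[[-1,[0,0,0.001],[0,0,0]],[-1,[0,0,0.002],[0,0,0]]]' >/dev/null; python3 o.py;  python3 -m pendant '[[-1,[0,0,0.001],[0,0,0]]]' >/dev/null; python3 o.py
```

```text
7.22 [ 0.4803 -0.1756  0.0736] [-1.8 -0.3  7.7] [-2.000e-02 -3.734e+01  2.202e+01  4.940e+00  5.000e-01] 0.0004
7.3 [ 0.4804 -0.1756  0.0727] [-1.8  0.9  6.2] [-1.000e-02 -3.744e+01  2.202e+01  4.940e+00  5.000e-01] 0.0006
```

```bash
python3 -m pendant '[[-1,[0,0,0.001],[0,0,0]]]' >/dev/null; python3 o.py;  python3 -m pendant '[[-1,[0,0,0.001],[0,0,0]]]' >/dev/null; python3 o.py
```

```text
7.38 [ 0.4803 -0.1756  0.0716] [-0.9 -0.2  6.2] [-1.000e-02 -3.751e+01  2.199e+01  4.930e+00  5.100e-01] 0.0003
7.47 [ 0.4804 -0.1757  0.0709] [-4.   1.1 19.3] [  0.14 -33.49  20.02   3.98   1.18] 0.0004
```

```bash
python3 -m pendant '[[-1,[0,0,0.0004],[0,0,0]],[-1,[0,0,0.0004],[0,0,0]],[-1,[0,0,0.0004],[0,0,0]]]' >/dev/null; python3 o.py
```

```text
7.72 [ 0.4809 -0.1757  0.071 ] [-1.6  0.8 12.4] [  0.   -35.14  20.8    4.43   0.91] 0.0006
```

```bash
python3 -m pendant '[[-1,[0,0,0.001],[0,0,0]],[-1,[0,0,0.001],[0,0,0]]]' >/dev/null; python3 o.py;python3 -m pendant '[[-1,[0,0,0.001],[0,0,0]],[-1,[0,0,0.001],[0,0,0]]]' >/dev/null; python3 o.py
```

```text
7.88 [ 0.4818 -0.176   0.071 ] [-3.9  0.1 19.4] [ -0.05 -31.98  19.15   3.77   1.34] 0.0004
8.05 [ 0.4826 -0.1762  0.071 ] [-4.5  2.  26.6] [-2.000e-02 -2.869e+01  1.744e+01  3.010e+00  1.790e+00] 0.0007
```

The cap is home: a hard stop at reported z = 0.071, with the force rising to 27 N and no further travel. I'll raise, half-open the fingers, then lower them round the bottle until they touch the rack top. That calibrates the true tip height.

```bash
python3 -m pendant '[[-1,[0,0,-0.03],[0,0,0]],[-1,[0,0,-0.06],[0,0,0]],[0.15,[0,0,-0.06],[0,0,0]],[0.15,[0,0,-0.06],[0,0,0]],[0.15,[0,0,-0.06],[0,0,0]],[0.15,[0,0,-0.06],[0,0,0]],[0.15,[0,0,-0.06],[0,0,0]],[0.15,[0,0,-0.06],[0,0,0]]]' >/dev/null; python3 o.py
python3 - <<'E'
from h import *
need([.4797,-.1745,.08],-96)
p=viewer.camera_params("wrist"); np.save("w8.npy",p,allow_pickle=True)
im=viewer.snapshot("wrist");cv2.imwrite("pics/w8.png",im[:,:,::-1]);g=im[:,:,1]
print("col profile (tip rows), cols 300..325");
for c in range(228,330,6):print(c,g[225:300:5,c])
E
```

```text
8.72 [ 0.4792 -0.1754  0.1266] [-0.3 -0.8 -0.2] [-1.000e-02 -3.821e+01  2.591e+01  6.180e+00  2.000e-02] 0.0349
t 8.72 tcp [ 0.4792 -0.1754  0.1266] [ 1.799e+02 -1.000e-02 -9.600e+01] j [  2.    8.4 -25.4  -0.  -56.3  -8. ] F [-0.3 -0.8 -0.2]
need shift [-0.0009 -0.0005  0.0466] turn [ 0.1  -0.01 -0.  ]
col profile (tip rows), cols 300..325
228 [146 149 141 141 116 123 119 118 121 110  77  60  70  76  80]
234 [142 141 145 144 121 114  81  54  52  48  47  58  71  76  78]
240 [159 148 152 152  66  61  56  45  44  44  50  66  77  82  75]
246 [188 184 182 182 182 186 187 183 183 177 179  68  73  75  82]
252 [156 154 166 183 184 183 181 178 176 167 167  70  73  79  81]
258 [113 145 169 167 164 163 163 127 120 120 121  70  74  81  81]
264 [112 152  95 148 170 176 178 129 125 125 153  76  79  79  80]
270 [166 167 168  86 169 169 165 121 123 126 180  78  74  81  84]
276 [172 171 165 105 172 171 169 121 120 120 178  74  68  81  84]
282 [172 169 166  87 171 173 173 118 124 121 151  72  77  77  78]
288 [ 65  68 115 150 161 163 159 119 116 116 122  69  75  83  82]
294 [160 160 159 164 175 172 169 151 125 127 131  71  72  84  79]
300 [177 175 171 172 170 158 157 163 158 167 168  71  76  72  77]
306 [174 175 171 175 167 165 166 165 155 138 140  65  72  81  80]
312 [115 117 123 146  75  79  79  77  70  60  59  63  68  79  80]
318 [134 139 141 144 122 118 104  74  72  62  54  68  73  78  76]
324 [225 163 137 217 116 118 118 121 119 113  94  64  75  81  75]
```

```bash
python3 -m pendant '[[0.15,[-0.001,-0.0005,0],[0,0,0]],[0.15,[-0.001,-0.0005,0],[0,0,0]],[0.15,[-0.001,-0.0005,0],[0,0,0]],[0.15,[-0.001,-0.0005,0],[0,0,0]],[0.15,[-0.001,-0.0005,0.02],[0,0,0]],[0.15,[-0.001,-0.0005,0.04],[0,0,0]],[0.15,[-0.001,-0.0005,0.045],[0,0,0]],[0.15,[-0.001,-0.0005,0.045],[0,0,0]]]' >/dev/null; python3 o.py
```

```text
9.43 [ 0.4791 -0.1745  0.0812] [ 0.2 -0.7 -0.3] [ 3.000e-02 -3.939e+01  2.332e+01  5.570e+00  4.300e-01] 0.0506
```

```bash
python3 -m pendant '[[0.15,[0,0,0.005],[0,0,0]],[0.15,[0,0,0.01],[0,0,0]],[0.15,[0,0,0.015],[0,0,0]],[0.15,[0,0,0.02],[0,0,0]]]' >/dev/null; python3 o.py
python3 -m pendant '[[0.15,[0,0,0.004],[0,0,0]],[0.15,[0,0,0.008],[0,0,0]],[0.15,[0,0,0.012],[0,0,0]],[0.15,[0,0,0.016],[0,0,0]]]' >/dev/null; python3 o.py
```

```text
9.77 [ 0.4807 -0.1745  0.0626] [ 1.1  0.6 -0.1] [ -0.   -41.69  23.29   5.5   -0.22] 0.0502
10.1 [ 0.4804 -0.1745  0.0462] [-0.  -0.3 -0.4] [-1.000e-02 -4.244e+01  2.227e+01  5.270e+00 -1.700e-01] 0.0507
```

```bash
python3 -m pendant '[[0.15,[0,0,0.003],[0,0,0]],[0.15,[0,0,0.006],[0,0,0]],[0.15,[0,0,0.006],[0,0,0]]]' >/dev/null; python3 o.py
python3 -m pendant '[[0.15,[0,0,0.002],[0,0,0]],[0.15,[0,0,0.003],[0,0,0]]]' >/dev/null; python3 o.py
python3 -m pendant '[[0.15,[0,0,0.002],[0,0,0]],[0.15,[0,0,0.003],[0,0,0]]]' >/dev/null; python3 o.py
```

```text
10.35 [ 0.48   -0.1745  0.0399] [-0.3 -0.2 -0.2] [  0.05 -42.34  21.89   5.26   0.18] 0.0503
10.52 [ 0.4804 -0.1745  0.0374] [ 0.8 -0.3 -0.1] [ 1.000e-02 -4.256e+01  2.174e+01  5.190e+00  1.000e-02] 0.0505
10.68 [ 0.4803 -0.1745  0.0344] [ 0.6  0.2 -0.6] [ 2.000e-02 -4.282e+01  2.161e+01  5.160e+00  2.000e-02] 0.0505
```

```bash
python3 -m pendant '[[0.15,[0,0,0.002],[0,0,0]],[0.15,[0,0,0.004],[0,0,0]],[0.15,[0,0,0.006],[0,0,0]]]' >/dev/null; python3 o.py
python3 -m pendant '[[0.15,[0,0,0.002],[0,0,0]],[0.15,[0,0,0.003],[0,0,0]]]' >/dev/null; python3 o.py
python3 -m pendant '[[0.15,[0,0,0.002],[0,0,0]],[0.15,[0,0,0.003],[0,0,0]]]' >/dev/null; python3 o.py
```

```text
10.93 [ 0.4803 -0.1745  0.0283] [-0.5  0.7 -1.5] [  0.   -43.28  21.24   5.05  -0.07] 0.0504
11.1 [ 0.4802 -0.1745  0.0252] [-0.4  0.3  0.1] [ 2.000e-02 -4.334e+01  2.105e+01  5.020e+00  3.000e-02] 0.0506
11.27 [ 0.4803 -0.1745  0.0223] [ 0.4 -0.8  0.5] [ 2.000e-02 -4.351e+01  2.090e+01  4.990e+00  2.000e-02] 0.0502
```

```bash
python3 -m pendant '[[0.15,[0,0,0.002],[0,0,0]],[0.15,[0,0,0.004],[0,0,0]]]' >/dev/null; python3 o.py
python3 -m pendant '[[0.15,[0,0,0.002],[0,0,0]],[0.15,[0,0,0.003],[0,0,0]]]' >/dev/null; python3 o.py
```

```text
11.43 [ 0.4804 -0.1745  0.0184] [1.6 0.1 0.8] [ -0.   -43.86  20.67   4.91  -0.08] 0.0503
11.6 [ 0.4802 -0.1745  0.0152] [-0.5  0.   0.2] [ 2.000e-02 -4.393e+01  2.048e+01  4.880e+00  3.000e-02] 0.0502
```

```bash
python3 -m pendant '[[-1,[0,0,0],[0,0,0]],[-1,[0,0,0],[0,0,0]],[-1,[0,0,0],[0,0,0]],[-1,[0,0,0],[0,0,0]],[-1,[0,0,0],[0,0,0]],[-1,[0,0,0],[0,0,0]],[-1,[0,0,0],[0,0,0]]]'; python3 o.py
```

```text
clock: 12.18
tool_pos: [0.4804, -0.1745, 0.0155]
orientation: [-180.0, 0.0, -96.0]
force: [0.1, 0.2, -0.7]
opening: 0.0358
gripper_force: 29.9
12.18 [ 0.4804 -0.1745  0.0155] [ 0.1  0.2 -0.7] [-1.000e-02 -4.393e+01  2.038e+01  4.870e+00 -5.000e-02] 0.0358
```

Gripped at 35.8 mm opening with 30 N. Lifting now.

```bash
python3 -m pendant '[[-1,[0,0,-0.006],[0,0,0]],[-1,[0,0,-0.014],[0,0,0]],[-1,[0,0,-0.024],[0,0,0]],[-1,[0,0,-0.036],[0,0,0]],[-1,[0,0,-0.05],[0,0,0]],[-1,[0,0,-0.068],[0,0,0]],[-1,[0,0,-0.088],[0,0,0]],[-1,[0,0,-0.108],[0,0,0]],[-1,[0,0,-0.123],[0,0,0]],[-1,[0,0,-0.128],[0,0,0]]]' >/dev/null; python3 o.py; python3 -c "
from h import *
need([.507,.131,.1435],-87.5)"
```

```text
13.02 [ 0.4818 -0.1747  0.1472] [ 0.6 -0.7 -0.7] [ -0.08 -37.02  26.54   6.36  -0.32] 0.0358
t 13.02 tcp [ 0.4818 -0.1747  0.1472] [-179.71    0.    -95.98] j [  2.1   7.2 -23.8   0.  -58.7  -8.1] F [ 0.6 -0.7 -0.7]
need shift [-0.3067  0.0068  0.0037] turn [-0.29 -0.02 -8.48]
```

```bash
python3 -m pendant '[[-1,[-0.012,0,0],[0,0,-0.5]],[-1,[-0.037,0.001,0],[0,0,-1.5]],[-1,[-0.073,0.001,0],[0,0,-2.5]],[-1,[-0.113,0.002,0],[0,0,-3.5]],[-1,[-0.153,0.003,0],[0,0,-4.5]],[-1,[-0.193,0.003,0],[0,0,-5.5]],[-1,[-0.233,0.004,0],[0,0,-6.5]],[-1,[-0.268,0.005,0],[0,0,-7.5]],[-1,[-0.295,0.005,0],[0,0,-8.5]],[-1,[-0.306,0.005,0],[0,0,-8.5]]]' >/dev/null; python3 -m pendant '[[-1,[0,0,0],[0,0,0]],[-1,[0,0,0],[0,0,0]],[-1,[0,0,0],[0,0,0]],[-1,[0,0,0],[0,0,0]]]' >/dev/null; python3 o.py; python3 -c "
from h import *
need([.507,.131,.1435],-87.5)"
```

```text
14.18 [0.5071 0.1292 0.1435] [ 0.5 -0.9 -1.3] [ 3.900e-01 -3.955e+01  2.726e+01  6.590e+00 -1.000e-02] 0.0358
t 14.18 tcp [0.5071 0.1292 0.1435] [ 1.7998e+02 -1.0000e-02 -8.7580e+01] j [ 35.8   8.7 -22.6  -0.  -58.7 -33.4] F [ 0.5 -0.9 -1.3]
need shift [-0.0018  0.     -0.    ] turn [ 0.02 -0.01 -0.08]
```

```bash
cat > fit.py <<'E'
from h import *
from scipy.optimize import minimize
from scipy.ndimage import map_coordinates, gaussian_gradient_magnitude as ggm
t=viewer.camera_params("top");s=viewer.camera_params("scene")
G=[(q,ggm(cv2.imread(f"pics/{n}0.png")[:,:,1].astype(float),1.0)) for q,n in((t,"top"),(s,"scene"))]
def sc(X,use=(0,1)):
    v=0
    for i in use:
        q,g=G[i];P=np.array([proj(q,x) for x in X]);v+=map_coordinates(g,[P[:,1],P[:,0]],order=1).mean()
    return v
L=np.linspace(-1,1,40)
def plate(c):
    x,y,a=c;a=np.radians(a);u=np.array([np.cos(a),np.sin(a)]);v=np.array([-u[1],u[0]])
    E=[(.055,.05*l) for l in L]+[(-.055,.05*l) for l in L]+[(.055*l,.05) for l in L]+[(.055*l,-.05) for l in L]
    return [np.r_[np.array([x,y])+u*e+v*f,.012] for e,f in E]
def ring(c,a):
    a=np.radians(a);v=np.array([-np.sin(a),np.cos(a),0]);k=np.linspace(0,2*np.pi,60)
    return [np.array(c)+.019*(np.cos(q)*v+np.sin(q)*np.array([0,0,1])) for q in k]
def best(f,x0,d):
    r=min((minimize(f,np.array(x0)+np.random.default_rng(i).uniform(-1,1,len(x0))*d,method="Nelder-Mead") for i in range(12)),key=lambda r:r.fun)
    return r.x,r.fun
if __name__=="__main__":
    np.set_printoptions(precision=4,suppress=True)
    for use in((0,),(1,),(0,1)):
        c,v=best(lambda c:-sc(plate(c),use),[.498,.332,92.5],np.array([.004,.004,2]));print("plate",use,c,v)
    a=c[2]; print("lens both",best(lambda q:-sc(ring(q,a)),[.501,.271,.186],np.array([.004,.004,.004])))
    for dx in(0,.002):print("lens on axis",best(lambda q:-sc(ring([c[0]+dx+np.cos(np.radians(a))*-q[0],c[1]-np.sin(np.radians(a))*q[0],q[1]],a)),[.06,.186],np.array([.004,.004])))
E
python3 fit.py
```

```text
plate (0,) [ 0.4992  0.334  94.6678] -13.335646647937349
plate (1,) [ 0.4938  0.3316 94.8492] -20.58060482693477
plate (0, 1) [ 0.4977  0.3329 94.3043] -30.62644608252687
lens both (array([0.506 , 0.3034, 0.1781]), np.float64(-42.791000374066684))
lens on axis (array([0.0601, 0.1824]), np.float64(-32.5894579232551))
lens on axis (array([0.0578, 0.1804]), np.float64(-33.206410144758784))
```

Run:
```python
from fit import *
S=viewer.snapshot("scene")[:,:,::-1].copy();T=cv2.imread("pics/top0.png");cv2.imwrite("pics/scene9.png",S)
o=sensors.get_obs();b=o["tool_pos"]+[0,0,-.0075];yb=np.radians(o["orientation"][2]+90);u=np.array([np.cos(yb),np.sin(yb),0]);v=np.array([-u[1],u[0],0]);z=np.array([0,0,1.])
lens=np.array([.501,.2715,.183]);rg=ring(lens,94)
sw=[b+v*.0199+u*x+z*h for x,h in((-.013,.035),(.013,.035),(.013,.065),(-.013,.065),(-.013,.035))]
bx=[b+v*y+u*x+z*h for h in(0,.076) for x,y in((-.018,-.018),(.018,-.018),(.018,.018),(-.018,.018),(-.018,-.018))]
def panel(im,q,x0,y0,k,w,h,ov):
    c=cv2.resize(im[y0:y0+int(h/k),x0:x0+int(w/k)],(w,h),interpolation=cv2.INTER_CUBIC)
    if ov:
        for X,col in((plate([.4977,.3329,94.3]),(0,255,0)),(plate([.4983,.332,92.5]),(255,0,255)),(rg,(0,255,255)),(sw,(255,255,0)),(bx,(0,0,255))):
            P=np.array([(proj(q,x)+.5-[x0,y0])*k for x in X],np.int32)
            if X is sw or X is bx: cv2.polylines(c,[P],False,col,1)
            else:
                for p in P:cv2.circle(c,tuple(int(i) for i in p),0,col,-1)
    return c
print(proj(s,lens),proj(s,b))
m=np.vstack([np.hstack([panel(S,s,165,130,4,400,320,ov) for ov in(0,1)]),np.hstack([panel(T,t,105,190,4.3,400,280,ov) for ov in(0,1)])])
cv2.imwrite("pics/m10.png",m)
```

```text
[212.2877517  165.52032089] [260.9704292  199.11800911]
```

View pics/m10.png

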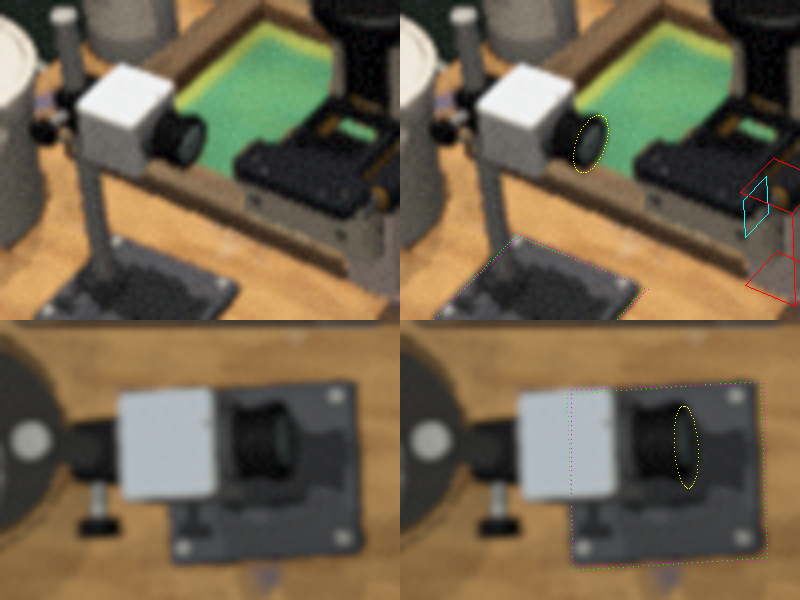

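The montage shows the lens glass at raw scene panel (192,141), where my overlay ring is within 1 px. In the top panel the glass is at (284,441), about 1.2 px above the overlay. The stand's yaw reads about 94°. I'll correct the lens estimate from these offsets.

Run:
```python
from fit import *
l0=np.array([.501,.2715,.183])
for ds,dt in(((.2,-.6),(-.5,-1.2)),((.2,-.6),(-.5,-.6)),((0,0),(-.5,-1.2))):
    L=meet(ray(s,proj(s,l0)+ds),ray(t,proj(t,l0)+dt))
    a=np.radians(93.8);x=np.array([np.cos(a),np.sin(a),0]);V=L-.12*x;B=V-.0199*x
    print("lens",L.round(4),"resid",(proj(s,L)-proj(s,l0)-ds).round(2),(proj(t,L)-proj(t,l0)-dt).round(2),"bottle xy",B.round(4),"tcp z",round(L[2]-.0425,4))
    need([B[0],B[1],L[2]-.0425],93.8-180)
# lens lateral line through plate centre estimates
for c in([.4992,.334],[.4938,.3316],[.4977,.3329]):print(np.array(c)-.0615*x[:2])
```

```text
lens [0.5034 0.2727 0.1827] resid [0.02 0.  ] [-0.02  0.01] bottle xy [0.5127 0.1331 0.1827] tcp z 0.1402
t 14.23 tcp [0.5072 0.1292 0.1436] [ 1.7999e+02 -1.0000e-02 -8.7580e+01] j [ 35.8   8.7 -22.6  -0.  -58.7 -33.4] F [ 0.1 -0.3 -1.4]
need shift [-0.0037 -0.0056  0.0033] turn [ 0.01 -0.01 -1.38]
lens [0.5022 0.2721 0.1839] resid [-0.1  -0.02] [ 0.11 -0.06] bottle xy [0.5115 0.1325 0.1839] tcp z 0.1414
t 14.23 tcp [0.5072 0.1292 0.1436] [ 1.7999e+02 -1.0000e-02 -8.7580e+01] j [ 35.8   8.7 -22.6  -0.  -58.7 -33.4] F [ 0.1 -0.3 -1.4]
need shift [-0.0031 -0.0044  0.0022] turn [ 0.01 -0.01 -1.38]
lens [0.5035 0.2736 0.1802] resid [0.07 0.01] [-0.08  0.04] bottle xy [0.5128 0.134  0.1802] tcp z 0.1377
t 14.23 tcp [0.5072 0.1292 0.1436] [ 1.7999e+02 -1.0000e-02 -8.7580e+01] j [ 35.8   8.7 -22.6  -0.  -58.7 -33.4] F [ 0.1 -0.3 -1.4]
need shift [-0.0045 -0.0058  0.0058] turn [ 0.01 -0.01 -1.38]
[0.50327584 0.27263521]
[0.49787584 0.27023521]
[0.50177584 0.27153521]
```

Run:
```python
from fit import *
np.set_printoptions(precision=4,suppress=True)
def rack(c,z=.036):
    x,y,a=c;a=np.radians(a);u=np.array([np.cos(a),np.sin(a)]);v=np.array([-u[1],u[0]])
    E=[(.033,.118*l) for l in L]+[(-.033,.118*l) for l in L]+[(.033*l,.118) for l in L]+[(.033*l,-.118) for l in L]
    return [np.r_[np.array([x,y])+u*e+v*f,z] for e,f in E]
for use in((0,),(1,)):
    print("rack",use,best(lambda c:-sc(rack(c),use),[.4875,-.1005,-6],np.array([.004,.004,1])))
for c in([.4992,.334,94.5],[.4992,.334,93.5]):
  for z in(0,.012):
    base=np.array(plate(c));base[:,2]=z
    # per-edge best image shift (px) in scene: far edges only (x_cam side + world +x side) unaffected by wall
    for n,k in(("x+",0),("x-",1),("y+",2),("y-",3)):
        q,g=G[1];P=np.array([proj(s,x) for x in base[40*k:40*k+40]]);d=P[-1]-P[0];nn=np.array([-d[1],d[0]])/np.linalg.norm(d)
        h=np.arange(-4,4.1,.25);v=[map_coordinates(g,[(P+i*nn)[:,1],(P+i*nn)[:,0]],order=1).mean() for i in h];j=np.argsort(v)[::-1][0];print(c[2],z,n,"shift",h[j],"n",nn.round(2),round(v[j],1))
```

```text
rack (0,) (array([ 0.4894, -0.1001, -6.8267]), np.float64(-17.839192000764125))
rack (1,) (array([ 0.4897, -0.0984, -6.6862]), np.float64(-30.119692033540037))
94.5 0 x+ shift 3.0 n [-0.72 -0.7 ] 20.5
94.5 0 x- shift 1.5 n [-0.75 -0.66] 29.1
94.5 0 y+ shift 0.75 n [ 0.39 -0.92] 23.9
94.5 0 y- shift 2.75 n [ 0.37 -0.93] 17.0
94.5 0.012 x+ shift 0.5 n [-0.72 -0.7 ] 20.9
94.5 0.012 x- shift -0.75 n [-0.75 -0.66] 28.4
94.5 0.012 y+ shift -2.0 n [ 0.38 -0.92] 24.2
94.5 0.012 y- shift 0.0 n [ 0.37 -0.93] 17.1
93.5 0 x+ shift 3.0 n [-0.71 -0.71] 20.4
93.5 0 x- shift 1.5 n [-0.74 -0.68] 29.0
93.5 0 y+ shift 0.5 n [ 0.4  -0.92] 23.5
93.5 0 y- shift 2.75 n [ 0.38 -0.92] 17.2
93.5 0.012 x+ shift 0.5 n [-0.7  -0.71] 20.7
93.5 0.012 x- shift -0.75 n [-0.74 -0.68] 28.2
93.5 0.012 y+ shift -2.0 n [ 0.4  -0.92] 23.9
93.5 0.012 y- shift 0.0 n [ 0.38 -0.92] 17.4
```

```bash
python3 -m pendant '[[-1,[-0.001,-0.002,0.001],[0,0,-0.6]],[-1,[-0.002,-0.004,0.002],[0,0,-1.2]],[-1,[-0.0032,-0.0064,0.003],[0,0,-1.8]],[-1,[-0.0032,-0.0064,0.003],[0,0,-1.8]],[-1,[-0.0032,-0.0064,0.003],[0,0,-1.8]],[-1,[-0.0032,-0.0064,0.003],[0,0,-1.8]],[-1,[-0.0032,-0.0064,0.003],[0,0,-1.8]],[-1,[-0.0032,-0.0064,0.003],[0,0,-1.8]]]' >/dev/null; python3 -c "
from h import *
need([.5135,.1327,.1405],-85.8);print(sensors.get_obs()['opening'],sensors.get_obs()['qvel'])
im=viewer.snapshot('wrist');cv2.imwrite('pics/w9.png',im[:,:,::-1])
p=viewer.camera_params('wrist');g=im[:,:,1]
o=sensors.get_obs()['tool_pos'];R=Ro.from_euler('xyz',sensors.get_obs()['orientation'],degrees=True)
P=lambda x,z:proj(p,o+R.apply([x,0,0])+np.array([0,0,z-.0075])).round(1)
print('pred -y face top',P(.018,.076),'shoulder80',P(.016,.08),'bottom',P(.018,0),'cap rim low/top',P(.012,.08),P(.012,.094))
print(*[f'{r}:{int(g[r,270:281].mean())}' for r in range(175,262)])"
```

```text
t 14.9 tcp [0.5135 0.1338 0.1405] [180.    0.  -85.7] j [ 35.8   9.5 -22.   -0.  -58.5 -31.5] F [-0.1  0.7 -1.4]
need shift [0.0011 0.0001 0.    ] turn [0.  0.  0.1]
0.03572347514387906 [ 0.0175768  -0.00974704 -0.02593905  0.10580415  0.02837439  0.02875462]
pred -y face top [273.9 258.7] shoulder80 [273.9 267.3] bottom [274.5 208. ] cap rim low/top [273.9 275.7] [273.7 294. ]
175:192 176:192 177:178 178:147 179:121 180:114 181:111 182:111 183:111 184:110 185:110 186:110 187:111 188:111 189:110 190:111 191:113 192:113 193:115 194:113 195:112 196:112 197:114 198:115 199:117 200:119 201:120 202:122 203:124 204:129 205:146 206:160 207:164 208:166 209:169 210:171 211:169 212:154 213:132 214:124 215:123 216:125 217:123 218:125 219:125 220:125 221:124 222:126 223:124 224:123 225:124 226:124 227:123 228:124 229:126 230:124 231:127 232:123 233:125 234:126 235:126 236:124 237:124 238:125 239:124 240:125 241:125 242:124 243:125 244:124 245:124 246:125 247:124 248:123 249:124 250:124 251:124 252:124 253:123 254:123 255:123 256:123 257:123 258:123 259:122 260:124 261:131
```

```bash
python3 -m pendant '[[-1,[0.001,0,0],[0,0,0]],[-1,[0.002,0,0],[0,0,0]],[-1,[0.002,0,0],[0,0,0]],[-1,[0.002,0,0],[0,0,0]],[-1,[0.002,0,0],[0,0,0]],[-1,[0.002,0,0],[0,0,0]],[-1,[0.002,0,0],[0,0,0]],[-1,[0.002,0,0],[0,0,0]],[-1,[0.002,0,0],[0,0,0]],[-1,[0.002,0,0],[0,0,0]]]'
python3 - <<'E'
from plant import sensors, workorder
o=sensors.get_obs();print(o["qvel"].round(2),o["opening"]);print(workorder.close_job())
E
```

```text
clock: 15.78
tool_pos: [0.5138, 0.1319, 0.1405]
orientation: [-180.0, -0.0, -85.7]
force: [-0.5, 0.1, -1.9]
opening: 0.0359
gripper_force: 29.9
[-0.07  0.01 -0.06 -0.08  0.01 -0.07] 0.03589020819651907
the job is handed in; nothing more can be done
None
```

I pressed the cap home (hard stop at 27 N), lifted the bottle and handed the job in at 15.8 s, holding it still and upright with the swatch facing the lens at about 120 mm; lens centring and distance are camera estimates good to a few mm, the view angle to about 2°, and I did not check the final pose with a picture.

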